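# Make up two weld kits

## Robot

A 6-joint arm with a two-finger parallel gripper is mounted at the origin on the work surface. World frame = base frame: x ahead of the robot, y to its left, z up, the work surface at z = 0. Lengths are in m, angles in rad, forces in N, time in s.
With the tool pointing down it reaches from about 0.2 to 0.875 m from the base axis. Payload 3.4 kg.
Tool frame: the origin (TCP) lies between the finger pads; the fingertips stand 25 mm ahead of it and the grasp point (between the pads) lies 6 mm ahead of it (r.nose_length is the z of the fingertips in the tool frame, in m); z points along the fingers, x is the direction in which the jaws open and shut, and the axes are right-handed (so a half turn about z gives the same grasp; the last joint's range is limited). The gripper opens to 94 mm and grips with 3 to 60 N. Pads are 16 mm wide; open, the fingers measure 119 mm over their backs; the gripper's body (75 mm by 177 mm) begins 78 mm behind the grasp point.
Start: joints at [-0.121, 0.276, 1.505, -0, 1.361, -0.121], TCP at [0.575, -0, 0.23] pointing down, gripper open.
Joint ranges: [-2.89, 2.89], [-0.75, 2.08], [0.22, 2.7], [-1.18, 4.32], [0.11, 2.71], [-2.7, 2.7]. Speed limits (rad/s): [2.57, 2.57, 3.14, 3.14, 3.14, 3.14].

## Interface

Orientations are given as a unit quaternion [w, x, y, z].
In Python, from plant import r, gripper_to, inverse_kinematics, vision, models, telemetry gives the robot as it stands. Calls block until the motion is done:
- r.move_to(position, orientation): joint-space move of the TCP to a pose.
- r.move_l(position, rot=None, vel=0.15, guard=None): straight line of the TCP; rot=None keeps the orientation; vel is the mean speed in m/s. With guard (N) it stops when the force on the tool has changed by that much, and returns True; else False.
- r.movej(angles): joint-space move.
- gripper_to(opening, f_grip=None): finger opening in m; f_grip is the grip in N (None keeps the last); returns when the fingers have stopped.
- r.hold(seconds).
- inverse_kinematics(position, orientation): joint angles nearest the present ones, or None.
- vision.snapshot(name): name is "scene" or "side" or "wrist"; returns the picture (400x640x3 uint8, red, green, blue); there is no depth.
- vision.get_calibration(name): a dict with "fx", "fy", "cx", "cy" (pixels), "position" and "orientation" of the camera in the world. Camera axes: x right, y down, z forward; pixel columns grow to the right and rows downward; lengths in m; the calibration is good to about 2 mm. A picture is of the moment at which its call begins: read the wrist's pose just before it. get_calibration takes no time and is no camera call; for the wrist camera it gives the pose at the moment of the call.
A pose or a line that the arm cannot do raises r.PlanningError and nothing moves.
- r.sign_off(): hands the job in, once; it reports no verdict.
Trained networks look in the newest picture that a camera, given by its name, has taken for a name from the list of things; names that differ only in an ending like _2 or _b are one class to them, and where a whole thing is asked for, a point or a joint stands for the part that bears it (a point fixed in the world has none). Each returns a list of dicts, best first, with "score" (0 to 1); they miss things now and then, are a little off and sometimes report something else, mostly with a low value. They report only what shows in the picture. A call takes as long as a camera call. They do not tell look-alikes from the thing itself.
- models.boxes_of(thing, camera): "at" ([x, y, z] in m, in world coordinates, good to about 4 mm: the middle of the surface that is visible of it).
- models.regions_of(thing, camera): "pixels" (400x640 bool, what is visible of it).
- models.mark_of(thing, camera): "at" ([x, y, z] in m, in world coordinates, good to about 4 mm: a listed point, or the origin of a listed thing).
Readings, each from a call of its own:
- telemetry.current_t(): time.
- telemetry.current_joints(): joint angles.
- telemetry.current_dq(): joint speeds.
- telemetry.current_joint_efforts(): joint torques, N m.
- telemetry.current_ee_pos(): TCP position.
- telemetry.current_tool_rot(): TCP orientation.
- telemetry.current_wrist_force(): force on the tool from outside, world axes, zero at the start.
- telemetry.current_torque(): the same for the moment, N m.
- telemetry.current_opening(): finger opening in m.
Only numpy, scipy, OpenCV 4.12 (cv2) and the standard library are available. Lean on these libraries where they do the work, as an engineer would, in place of code of your own. Each camera call takes 0.05 s, during which the arm holds its last target.

## Task

Make up the two kits for the next weld job. In the rectangular tray, lay the long piece of square tube in the long pocket and set the angle cleat, standing on its flat leg, in the square pocket; in the round dish, lay the collar flat in the middle and stand the tall slim pin upright inside the collar. Leave the spare short tube and the stout stub where they are.

Things in the scene. Friction and masses are not known exactly. Their poses are not given: they have to be found in the camera images.
- tray: Kit tray: rectangular grey sheet-steel tray, fixed to the bench, 240 mm (its x) by 88 mm (its y), walls 4 mm thick and 12 mm high, floor 3 mm thick. A 4 mm cross wall (12 mm high, centre at x = +34 mm) divides it into a long pocket (148 x 80 mm inside, centre at x = -42 mm, y = 0) and a square pocket (80 x 80 mm inside, centre at x = +76 mm, y = 0). Origin: centre of its underside, z up.
- dish: Kit dish: round shallow grey steel dish, fixed to the bench, 150 mm across the rim, 12 mm high, wall and floor 3 mm thick. Origin: centre of its underside, z up.
- tube: Long piece of square steel tube, brown mill finish, 120 mm long, 50 x 50 mm section, wall 4 mm, about 0.65 kg, lying on a flat side. Origin: middle of the piece (25 mm above what it lies on); x runs along its length.
- cleat: Angle cleat, steel, L-shaped section: a flat leg 50 x 50 mm, 8 mm thick, lies on the bench; an upright leg 8 mm thick, 50 mm long (its y) and standing up to 50 mm height rises along its -x edge (mid-plane at x = -21 mm). About 0.29 kg. Origin: centre of the 50 x 50 mm underside, z up.
- collar: Collar: steel ring lying flat, 58 mm outside, 46 mm bore, 30 mm high, about 0.23 kg. Origin: centre of its underside, z up (its axis).
- pin: Pin: slim tall round steel bar, 24 mm diameter, 80 mm high, standing on end, about 0.28 kg. Origin: centre of its underside, z up along it.
- short_tube: Spare, not for the kits: short piece of the same square tube, 65 mm long, 50 x 50 mm section. Origin: its middle (25 mm above the bench); x runs along its length.
- stub: Spare, not for the kits: stout short round steel bar, 40 mm diameter, 45 mm high, standing on end. Origin: centre of its underside, z up.
Mind the look-alikes: they are no part of the job. What is shaped like the pin but green or red is not meant.

How it is judged:
By the outcome, as a careful person would: the job done as asked, in the order asked, and still so for the second after the job is handed in, with the robot touching nothing.
It also fails if it takes over 106 s, if anything falls off the work surface, if the arm or the gripper's body presses on something with over 40 N, if the wrist force passes 120 N, or if a joint passes its speed limit or range.

## Working session

There is one attempt and no reset: what is moved stays moved. The work goes in short steps, each a Python script; the robot and the scene stay as the last script left them, time stands still between calls to the robot, and variables do not carry over. Pictures are saved under pics/ and viewed, and the job is handed in when it is done.

```bash
ls; mkdir -p pics
python3 - <<'E'
from plant import r, gripper_to, inverse_kinematics, vision, models, telemetry
import cv2
for n in ["scene","side","wrist"]:
    im=vision.snapshot(n); cv2.imwrite(f"pics/{n}0.png",im[:,:,::-1]); print(n,vision.get_calibration(n))
print(telemetry.current_t())
for n in ["tray","dish","tube","cleat","collar","pin","short_tube","stub"]:
  for c in ["scene","side"]:
    print(n,c,[(d["at"],d["score"]) for d in models.mark_of(n,c)][:4])
print(telemetry.current_t())
E
```

```text
pics
scene {'fx': 363.96455295211825, 'fy': 363.96455295211825, 'cx': 322.3606000141668, 'cy': 202.45946363036367, 'position': array([ 0.98580399, -0.75992956,  0.64060841]), 'orientation': array([-0.44909299,  0.8598869 ,  0.2177495 , -0.10721546])}
side {'fx': 438.73050535008633, 'fy': 438.73050535008633, 'cx': 318.6404658573769, 'cy': 196.6833124904987, 'position': array([0.26352007, 0.74303621, 0.91242182]), 'orientation': array([ 0.0652572 , -0.18747274,  0.9104954 , -0.36275832])}
wrist {'fx': 317.1870593132884, 'fy': 317.1870593132884, 'cx': 317.414484801705, 'cy': 200.07474919631903, 'position': array([0.57465963, 0.06701706, 0.38458854]), 'orientation': array([ 1.17315660e-01,  9.93094138e-01, -3.07741227e-04, -9.86777574e-04])}
0.15
tray scene [([0.5402, -0.1148, 0.0023], 0.73)]
tray side [([0.5423, -0.1124, -0.0012], 0.76)]
dish scene [([0.5745, 0.0939, 0.0005], 0.81)]
dish side [([0.5758, 0.0977, 0.0001], 0.71)]
tube scene [([0.4666, 0.2649, 0.0228], 0.73)]
tube side [([0.4672, 0.2622, 0.0239], 0.58), ([0.6162, 0.2842, -0.0006], 0.54)]
cleat scene [([0.6207, -0.2842, 0.0004], 0.7)]
cleat side [([0.6197, -0.2843, 0.0012], 0.61)]
collar scene [([0.483, 0.4199, -0.0007], 0.52)]
collar side [([0.4857, 0.4169, 0.0013], 0.93)]
pin scene [([0.6644, 0.3272, -0.0014], 0.61), ([0.5641, 0.3426, -0.0009], 0.55), ([0.6929, 0.2461, -0.0026], 0.47), ([0.6155, 0.2876, -0.0003], 0.44)]
pin side [([0.6174, 0.2856, 0.0028], 0.79), ([0.6939, 0.2418, 0.0002], 0.7), ([0.5619, 0.3433, 0.0023], 0.52), ([0.6572, 0.3303, -0.0022], 0.51)]
short_tube scene [([0.4584, -0.2781, 0.0245], 0.89)]
short_tube side [([0.4541, -0.2786, 0.021], 0.86)]
stub scene [([0.4885, -0.4288, 0.0012], 0.74)]
stub side [([0.4887, -0.422, 0.0013], 0.67)]
0.95
```

View pics/scene0.png

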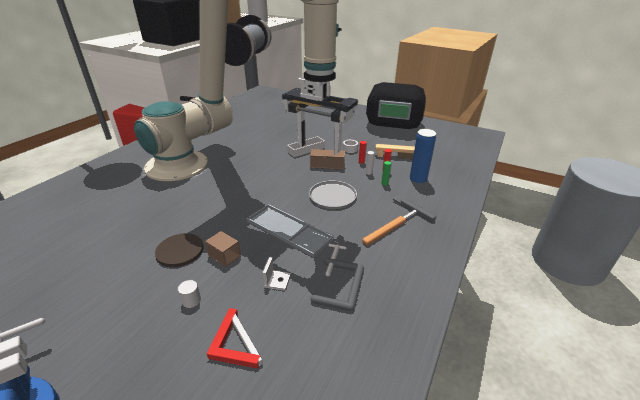

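View pics/side0.png

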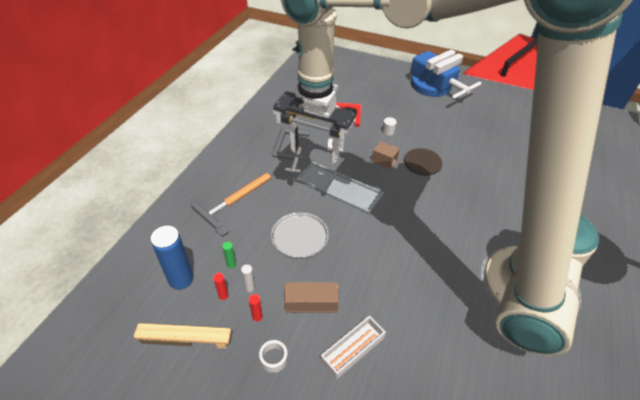

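View pics/wrist0.png

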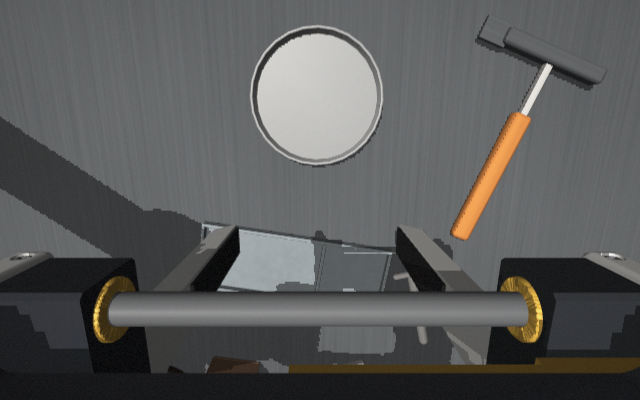

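Scene and side show four pin-shaped items. The plain steel pin is at side px (248,278), the reds are at (221,287) and (256,308), and the green is at (229,255). Next I'll take wrist views from higher up for accurate yaws.

```bash
cat > h.py <<'E'
from plant import r, gripper_to, inverse_kinematics, vision, models, telemetry
import cv2, numpy as np
from scipy.spatial.transform import Rotation as R
def cal(n):
    c=vision.get_calibration(n); q=c["orientation"]; c["R"]=R.from_quat([q[1],q[2],q[3],q[0]]).as_matrix(); return c
def proj(c,p):
    v=c["R"].T@(np.asarray(p,float)-c["position"]); return np.array([c["fx"]*v[0]/v[2]+c["cx"],c["fy"]*v[1]/v[2]+c["cy"]])
def back(c,u,v,z):
    d=c["R"]@np.array([(u-c["cx"])/c["fx"],(v-c["cy"])/c["fy"],1]); return c["position"]+d*(z-c["position"][2])/d[2]
def down(yaw):  # jaws (tool x) at world angle yaw
    m=R.from_euler("z",yaw)*R.from_quat([1,0,0,0]); q=m.as_quat(); return [q[3],q[0],q[1],q[2]]
def snap(n,f):
    c=cal(n); im=vision.snapshot(n); cv2.imwrite(f"pics/{f}.png",im[:,:,::-1]); return c,im
E
python3 - <<'E'
from h import *
import pickle
print(telemetry.current_tool_rot(), telemetry.current_t())
c=cal("side")
for p in [(.6165,.2855,.04),(.66,.329,.04),(.562,.343,.04),(.693,.244,.04)]: print(proj(c,p))
out={}
for i,p in enumerate([(.5,-.30,.34),(.55,.02,.36),(.52,.22,.34)]):
    try: r.move_to(p,down(0))
    except r.PlanningError as e: print(i,e); continue
    c,im=snap("wrist",f"w{i}"); out[i]=c
    for n in ["tray","dish","tube","cleat","collar","pin","short_tube"]:
        l=models.regions_of(n,"wrist")
        if l and l[0]["score"]>.4:
            out[i,n]=l; print(i,n,[(d["score"],d["pixels"].sum()) for d in l])
pickle.dump(out,open("o.pkl","wb"))
print(telemetry.current_t())
E
```

```text
[4.73994802e-06 9.99999999e-01 5.04283360e-06 4.99930765e-05] 0.95
[248.58514166 278.22481389]
[222.41836909 286.68759767]
[257.57610618 307.17156514]
[229.16935427 253.98749187]
0 tray [(0.81, np.int64(11781))]
0 cleat [(0.84, np.int64(1102))]
1 tray [(0.9, np.int64(7190))]
1 dish [(0.9, np.int64(7833))]
1 tube [(0.77, np.int64(1680))]
1 cleat [(0.59, np.int64(685))]
1 pin [(0.83, np.int64(410))]
1 short_tube [(0.87, np.int64(1236))]
2 tray [(0.76, np.int64(4556))]
2 dish [(0.8, np.int64(6166))]
2 tube [(0.68, np.int64(3196))]
2 collar [(0.59, np.int64(986))]
2 pin [(0.78, np.int64(553)), (0.73, np.int64(443)), (0.6, np.int64(456)), (0.59, np.int64(632))]
5.45
```

View pics/w0.png

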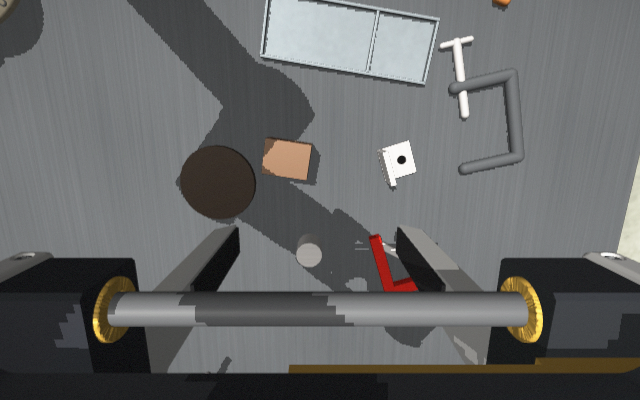

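View pics/w1.png

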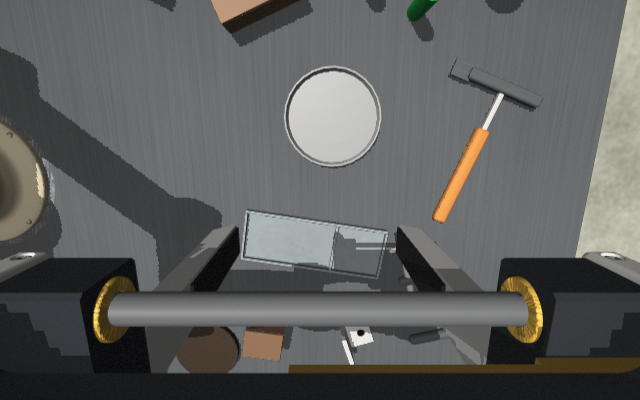

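View pics/w2.png

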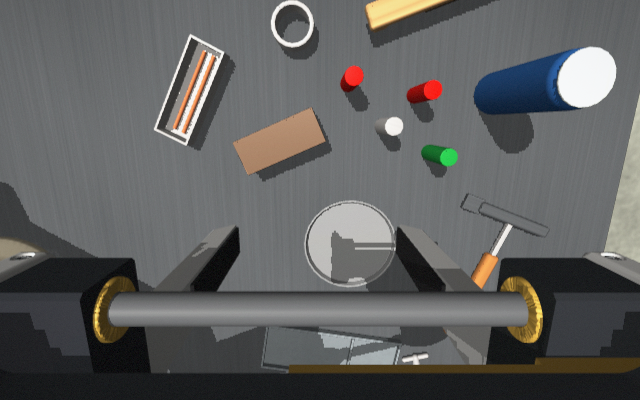

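Run:
```python
import cv2,numpy as np
a=cv2.imread("pics/w0.png"); b=cv2.imread("pics/w2.png")
A=cv2.resize(a[130:200,360:430],(400,400),interpolation=cv2.INTER_CUBIC)
B=cv2.resize(b[95:185,225:345],(400,300),interpolation=cv2.INTER_CUBIC)
o=np.zeros((400,800,3),np.uint8);o[:,:400]=A;o[:300,400:]=B
cv2.imwrite("pics/z1.png",o)
t=cv2.resize(a[0:100,250:450],(800,400),interpolation=cv2.INTER_CUBIC);cv2.imwrite("pics/z2.png",t)
```

```text
(no output)
```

View pics/z1.png

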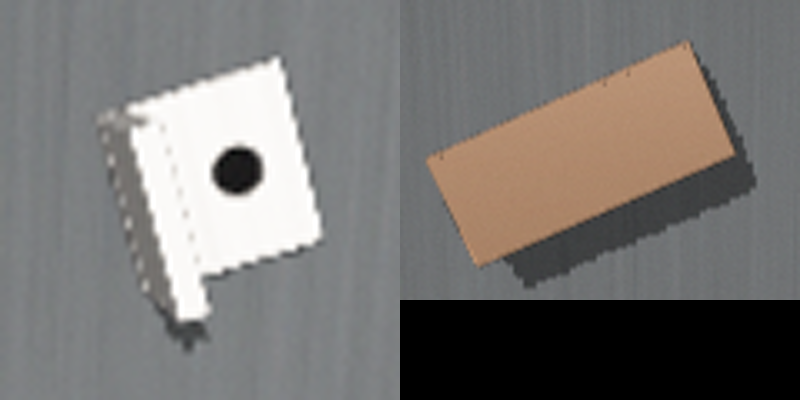

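View pics/z2.png

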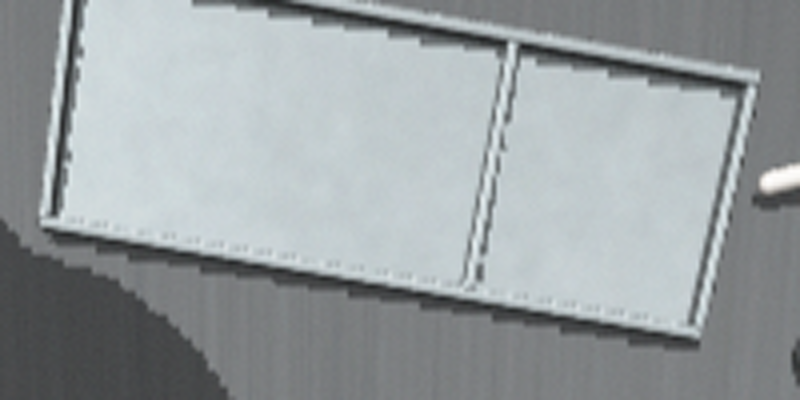

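Run:
```python
from h import *
import pickle
o=pickle.load(open("o.pkl","rb"))
c0,c1,c2=o[0],o[1],o[2]
b=lambda c,L,z:np.array([back(c,u,v,z)[:2] for u,v in L])
ang=lambda d:np.degrees(np.arctan2(d[1],d[0]))
T=b(c2,[(233.4,142.4),(311.4,107),(325.8,140.9),(249.6,174.8)],.05)
print("tube",T.mean(0),ang(T[1]-T[0]),ang(T[2]-T[3]),np.linalg.norm(T[1]-T[0]),np.linalg.norm(T[2]-T[1]))
Y=b(c0,[(438.8,18.8),(424.5,84.5),(260,56.2)],.012)
print("tray",Y,(Y[0]+Y[2])/2,ang(Y[0]-Y[1]),ang(Y[1]-Y[2]),np.linalg.norm(Y[0]-Y[1]),np.linalg.norm(Y[1]-Y[2]))
print(" wall",b(c0,[(378,10.5),(368,72.5)],.012).mean(0))
f=lambda L:[(360+x/5.714,130+y/5.714) for x,y in L]
F=b(c0,f([(280,57),(323,240)]),.008); U=b(c0,f([(132,112),(165,120),(180,320),(210,315)]),.05)
print("cleat",F,U,ang(F[0]-F[1]),ang(U[0]-U[2]),F.mean(0),U.mean(0),np.linalg.norm(F[0]-F[1]),np.linalg.norm(U[0]-U[2]))
g=cv2.cvtColor(cv2.imread("pics/w2.png"),cv2.COLOR_BGR2GRAY)
def cent(c,m,z):
    p=cv2.minEnclosingCircle(np.argwhere(m)[:,::-1].astype(np.float32)); return p,back(c,*p[0],z)
print("dish w1",cent(c1,o[1,"dish"][0]["pixels"],.012))
print("collar",cent(c2,o[2,"collar"][0]["pixels"],.03))
for d in o[2,"pin"]:
    print("pin",np.argwhere(d["pixels"])[:,::-1].mean(0))
print("pin top", back(c2,394,126,.08), back(c1,0,0,0)*0, [o[1,'pin'][0]['pixels'].nonzero()[0].mean()])
x=b(c2,[(475,105),(515,115)],0);print("bottle",x)
```

```text
tube [0.46794493 0.26219547] 23.46581617491726 23.655590742551635 0.11778267528053894 0.04907671397989291
tray [[ 0.66657104 -0.09067053]
 [ 0.65360863 -0.17614492]
 [ 0.41861239 -0.138387  ]] [ 0.54259171 -0.11452876] 81.37665834914759 -9.127957165769311 0.0864516937009891 0.2380102812268053
 wall [ 0.57713906 -0.12017302]
cleat [[ 0.63772462 -0.25479552]
 [ 0.65259529 -0.30340517]] [[ 0.59079671 -0.26597576]
 [ 0.59890744 -0.26789952]
 [ 0.60523586 -0.31733886]
 [ 0.61264055 -0.31606911]] 107.00992833320785 105.70169131752515 [ 0.64515996 -0.27910035] [ 0.60189514 -0.29182081] 0.05083340295784679 0.05335407289002115
dish w1 (((332.0, 116.0), 51.000099182128906), array([0.57206603, 0.09764638, 0.012     ]))
collar (((293.5, 26.0), 25.831281661987305), array([0.48839779, 0.4127867 , 0.03      ]))
pin [439.61121157 155.14647378]
pin [351.16027088  79.07900677]
pin [389.31359649 126.17105263]
pin [424.16139241  92.11708861]
pin top [0.61765248 0.28338296 0.08      ] [0. 0. 0.] [np.float64(8.534146341463414)]
bottle [[0.75600092 0.31329667]
 [0.81796962 0.29878095]]
```

Poses: tube (0.4675, 0.2625) at yaw 23.5°, tray (0.542, -0.114) at -9°, cleat (0.621, -0.2855) at 16.5°, collar (0.487, 0.415), dish (0.5735, 0.097), pin (0.617, 0.285). Before moving, I'll check reachability.

```bash
cat >> h.py <<'E'
D=np.pi/180
TR=np.array([.542,-.1142]); TY=-9*D
def tl(x,y): return TR+np.array([x*np.cos(TY)-y*np.sin(TY),x*np.sin(TY)+y*np.cos(TY)])
DI=np.array([.5735,.097])
CU=np.array([.6009,-.2915])
E
python3 - <<'E'
from h import *
for n,p,y in [("tube",(.4675,.2625),113.5),("tubeP",tl(-.042,0),81),("cleat",CU,16.5),("cleatP",tl(.055,0),-9),("collar",(.487,.415),0),("collar",(.487,.415),45),("collarP",DI,45),("collarP",DI,0),("pin",(.617,.285),90),("pinP",DI,90)]:
  for k in (0,180):
    yy=((y+k+180)%360-180)*D
    for z in (.04,.2):
      q=inverse_kinematics([*p,z],down(yy)); print(n,round(yy/D),z,None if q is None else np.round(q,2))
E
```

```text
tube 114 0.04 [ 0.38  0.4   1.86 -0.    0.89 -1.6 ]
tube 114 0.2 [ 0.38  0.24  1.64 -0.    1.27 -1.6 ]
tube -66 0.04 [ 0.38  0.4   1.86 -0.    0.89  1.54]
tube -66 0.2 [ 0.38  0.24  1.64 -0.    1.27  1.54]
tubeP 81 0.04 [-0.35  0.37  1.91 -0.    0.86 -1.76]
tubeP 81 0.2 [-0.35  0.2   1.69 -0.    1.25 -1.76]
tubeP -99 0.04 [-0.35  0.37  1.91 -0.    0.86  1.38]
tubeP -99 0.2 [-0.35  0.2   1.69 -0.    1.25  1.38]
cleat 16 0.04 [-0.56  0.56  1.55 -0.    1.04 -0.84]
cleat 16 0.2 [-0.56  0.43  1.34 -0.    1.37 -0.84]
cleat -164 0.04 [-0.56  0.56  1.55 -0.    1.04  2.3 ]
cleat -164 0.2 [-0.56  0.43  1.34 -0.    1.37  2.3 ]
cleatP -9 0.04 [-0.32  0.48  1.69 -0.    0.97 -0.16]
cleatP -9 0.2 [-0.32  0.34  1.48 -0.    1.32 -0.16]
cleatP 171 0.04 None
cleatP 171 0.2 None
collar 0 0.04 [ 0.6   0.52  1.62 -0.    1.    0.6 ]
collar 0 0.2 [ 0.6   0.39  1.41 -0.    1.34  0.6 ]
collar -180 0.04 [ 0.6   0.52  1.62 -0.    1.   -2.54]
collar -180 0.2 [ 0.6   0.39  1.41 -0.    1.34 -2.54]
collar 45 0.04 [ 0.6   0.52  1.62 -0.    1.   -0.19]
collar 45 0.2 [ 0.6   0.39  1.41 -0.    1.34 -0.19]
collar -135 0.04 None
collar -135 0.2 None
collarP 45 0.04 [ 0.05  0.45  1.75 -0.    0.94 -0.74]
collarP 45 0.2 [ 0.05  0.3   1.54 -0.    1.3  -0.74]
collarP -135 0.04 [ 0.05  0.45  1.75 -0.    0.94  2.4 ]
collarP -135 0.2 [ 0.05  0.3   1.54 -0.    1.3   2.4 ]
collarP 0 0.04 [ 0.05  0.45  1.75 -0.    0.94  0.05]
collarP 0 0.2 [ 0.05  0.3   1.54 -0.    1.3   0.05]
collarP -180 0.04 None
collarP -180 0.2 None
pin 90 0.04 [ 0.33  0.57  1.52 -0.    1.05 -1.24]
pin 90 0.2 [ 0.33  0.45  1.31 -0.    1.38 -1.24]
pin -90 0.04 [ 0.33  0.57  1.52 -0.    1.05  1.9 ]
pin -90 0.2 [ 0.33  0.45  1.31 -0.    1.38  1.9 ]
pinP 90 0.04 [ 0.05  0.45  1.75 -0.    0.94 -1.52]
pinP 90 0.2 [ 0.05  0.3   1.54 -0.    1.3  -1.52]
pinP -90 0.04 [ 0.05  0.45  1.75 -0.    0.94  1.62]
pinP -90 0.2 [ 0.05  0.3   1.54 -0.    1.3   1.62]
```

```bash
cat >> h.py <<'E'
def pick(p,yaw,h,open_,f):
    gripper_to(open_); r.move_to([*p,.20],down(yaw*D)); r.move_l([*p,h+.05],vel=.25)
    g=r.move_l([*p,h],vel=.1,guard=15); gripper_to(0,f); print("guard",g,"open",telemetry.current_opening(),telemetry.current_ee_pos())
    r.move_l([*p,h+.14],vel=.2); print("lift",telemetry.current_opening(),telemetry.current_wrist_force())
def place(p,yaw,h,open_,zup=.2):
    r.move_to([*p,zup],down(yaw*D)); r.move_l([*p,h+.02],vel=.2)
    g=r.move_l([*p,h-.003],vel=.04,guard=6); e=telemetry.current_ee_pos(); print("guard",g,e,"want",h)
    return e
E
python3 - <<'E'
from h import *
pick((.4675,.2625),113.5,.042,.085,40)
print(telemetry.current_t())
place(tl(-.042,0),81,.0455,None)
c,im=snap("wrist","p1"); snap("scene","p1s"); print(telemetry.current_t())
E
```

```text
guard False open 0.049594509198422655 [0.46747878 0.26269842 0.04215295]
lift 0.04977078080266525 [ 0.81181191  0.03421184 -7.23072318]
10.2
guard True [ 0.50034424 -0.1076115   0.04496745] want 0.0455
13.0333
```

Run:
```python
import cv2,numpy as np
a=cv2.imread("pics/p1.png"); b=cv2.imread("pics/p1s.png")[180:280,220:380]
o=np.zeros((600,800,3),np.uint8); o[:250,:400]=cv2.resize(a,(400,250)); o[100:600,:][:, :0]
o[260:600,:544]=cv2.resize(b,(544,340)); cv2.imwrite("pics/p1v.png",o)
```

```text
(no output)
```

View pics/p1v.png

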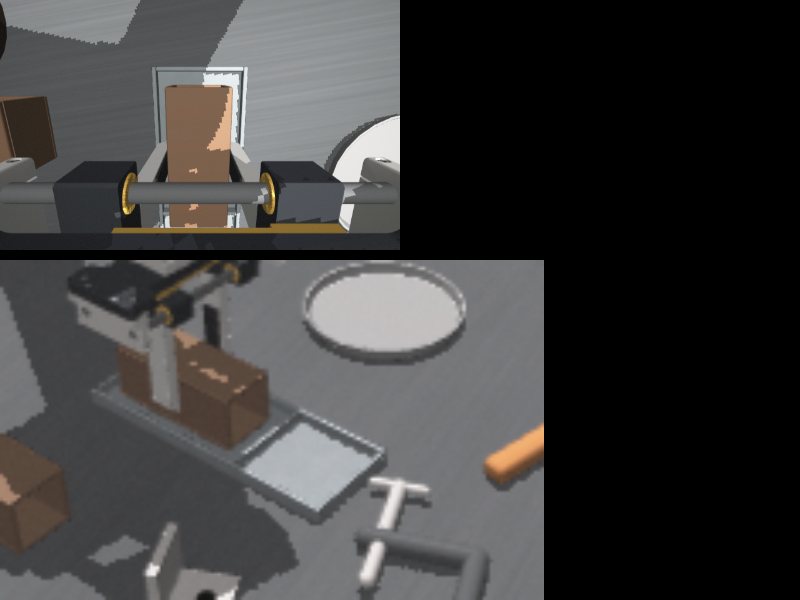

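The wrist view (top) shows the tube centred in the long pocket with even gaps, and the scene crop shows it clear of the walls. I'll release it and fetch the cleat.

```bash
python3 - <<'E'
from h import *
gripper_to(.07); e=telemetry.current_ee_pos(); r.move_l([e[0],e[1],.2],vel=.25)
pick(CU,16.5,.042,.035,35)
e=place(tl(.055,0),-9,.0455,None)
snap("scene","p2s"); c,im=snap("wrist","p2"); snap("side","p2d"); print(telemetry.current_t())
E
python3 - <<'E'
import cv2,numpy as np
a=cv2.imread("pics/p2.png"); b=cv2.imread("pics/p2s.png")[180:280,220:380]
o=np.zeros((600,800,3),np.uint8); o[:250,:400]=cv2.resize(a,(400,250))
o[260:600,:544]=cv2.resize(b,(544,340)); o[:250,400:]=cv2.resize(cv2.imread("pics/p2d.png")[110:235,240:440],(400,250)); cv2.imwrite("pics/p2v.png",o)
E
```

```text
guard False open 0.007845054992658262 [ 0.60112449 -0.29157834  0.04240062]
lift 0.007659925183640368 [ 0.4498423  -0.76438708 -3.40875688]
guard True [ 0.59621635 -0.12268029  0.04518449] want 0.0455
20.775
```

View pics/p2v.png

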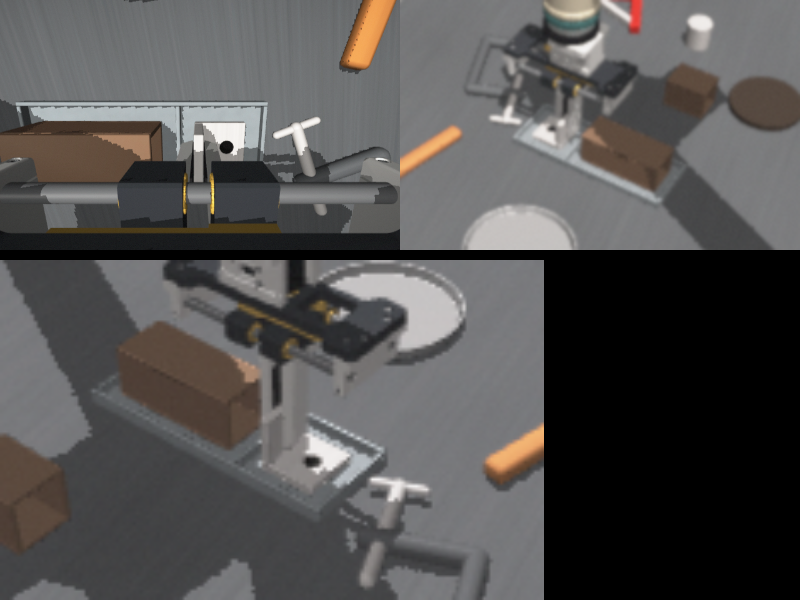

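Run:
```python
from h import *
gripper_to(.018); e=telemetry.current_ee_pos(); r.move_l([e[0],e[1],.2],vel=.25)
# look at dish on the way, from straight above-ish: camera is +y of tool at yaw0
r.move_to([.57,.06,.30],down(0)); c,im=snap("wrist","dish"); 
m=models.regions_of("dish","wrist")[0]["pixels"]; p=np.argwhere(m)[:,::-1].astype(np.float32)
h=cv2.convexHull(p); el=cv2.fitEllipse(h); print("dish",el,back(c,*el[0],.012))
r.move_to([.487,.34,.26],down(0)); c,im=snap("wrist","collar")
l=models.regions_of("collar","wrist")
if l:
    p=np.argwhere(l[0]["pixels"])[:,::-1].astype(np.float32); el=cv2.fitEllipse(cv2.convexHull(p)); print("collar",l[0]["score"],el,back(c,*el[0],.03),back(c,*el[0],.025))
print(models.mark_of("collar","wrist"),telemetry.current_t())
```

```text
dish ((320.4936828613281, 144.9440460205078), (107.88025665283203, 109.44585418701172), 167.37770080566406) [0.57284648 0.09792403 0.012     ]
collar 0.75 ((316.2817077636719, 115.11907196044922), (46.82339096069336, 50.27210998535156), 174.357421875) [0.48639234 0.41590132 0.03      ] [0.48637607 0.41602929 0.025     ]
[] 24.1833
```

View pics/collar.png

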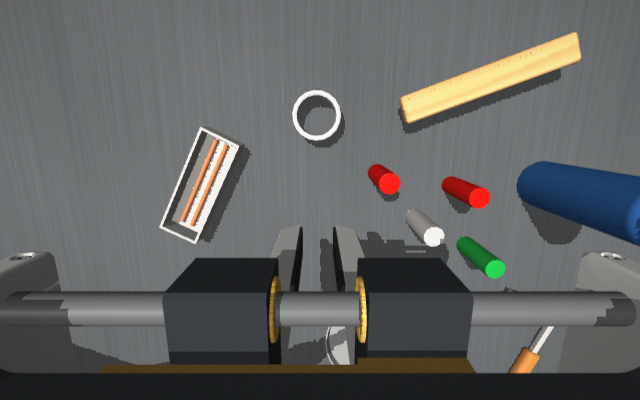

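View pics/dish.png

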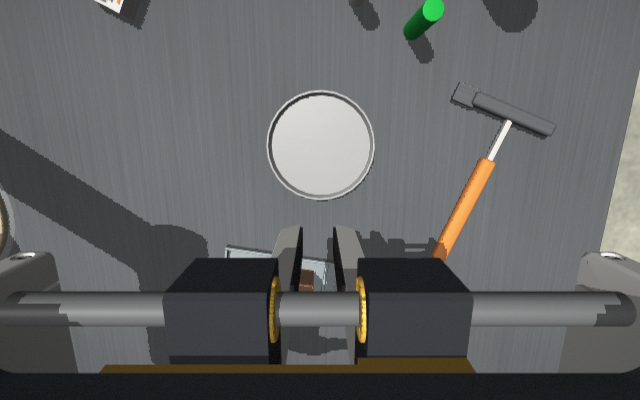

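Collar is at px (316,115), which gives (0.486, 0.416). Dish is at px (320,145), which gives (0.573, 0.098). The area around the collar is clear along y.

```bash
sed -i 's/^DI=.*/DI=np.array([.573,.0977])/' h.py
python3 - <<'E'
from h import *
pick((.4864,.416),90,.030,.085,25)
place(DI,90,.0335,None)
gripper_to(.085); e=telemetry.current_ee_pos(); r.move_l([e[0],e[1],.2],vel=.25)
r.move_to([.573,.035,.26],down(0)); c,im=snap("wrist","c2")
p=np.argwhere(models.regions_of("collar","wrist")[0]["pixels"])[:,::-1].astype(np.float32); el=cv2.fitEllipse(cv2.convexHull(p)); print("collar",el,back(c,*el[0],.033))
p=np.argwhere(models.regions_of("dish","wrist")[0]["pixels"])[:,::-1].astype(np.float32); el=cv2.fitEllipse(cv2.convexHull(p)); print("dish",el,back(c,*el[0],.012))
r.move_to([.59,.20,.26],down(0)); c,im=snap("wrist","pin2")
for d in models.regions_of("pin","wrist"):
    q=np.argwhere(d["pixels"])[:,::-1]; print(q.mean(0),q.min(0),q.max(0),d["score"])
print(telemetry.current_t())
E
```

```text
guard False open 0.056628063070531774 [0.48654585 0.41608133 0.0303191 ]
lift 0.056358978829321386 [-0.37398627 -0.60748439 -1.99436917]
guard True [0.57291483 0.09762015 0.03300252] want 0.0335
collar ((318.1957092285156, 128.14190673828125), (48.99787139892578, 50.49199676513672), 174.6538543701172) [0.57264719 0.09748711 0.033     ]
dish ((318.32470703125, 127.43348693847656), (119.87612915039062, 122.96296691894531), 3.456404209136963) [0.57280246 0.09808608 0.012     ]
[407.24048913 144.0638587 ] [388 133] [425 157] 0.8
[386.87831325  64.94939759] [369  47] [404  82] 0.63
[343.430131   107.60480349] [331  96] [355 119] 0.58
[294.23513871  47.34742404] [281  29] [306  67] 0.55
35.6667
```

View pics/c2.png

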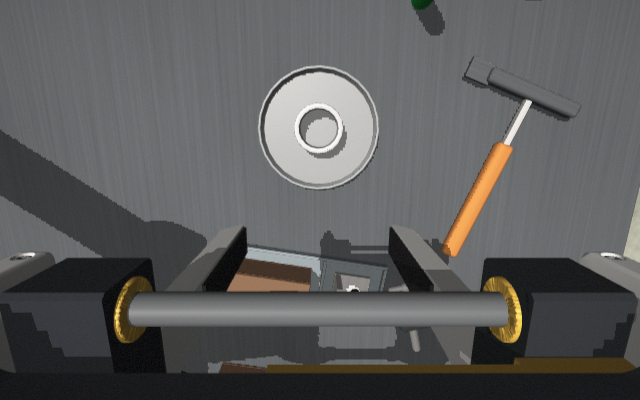

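View pics/pin2.png

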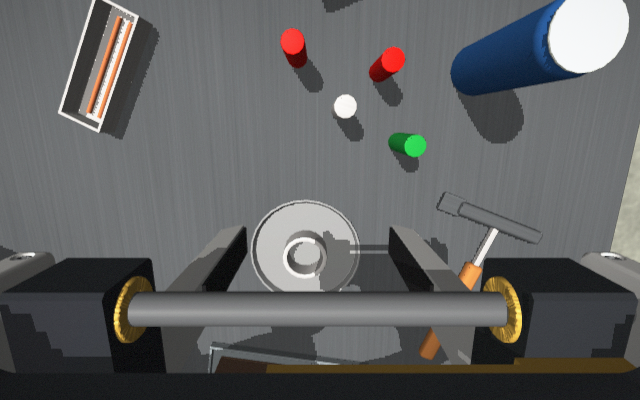

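The collar sits centred in the dish. The steel pin is at px (345,106), with reds at (294,47) and (387,65) and green at (407,145). Picking the steel one.

```bash
python3 - <<'E'
from h import *
c=cal("wrist"); P=back(c,345,106,.08)[:2]; print(P)
pick(P,90,.066,.055,30)
r.move_l([*P,.24],vel=.2)
CO=np.array([.5727,.0976])
place(CO,90,.0695,None,.24)
snap("scene","p4s"); snap("side","p4d"); snap("wrist","p4"); print(telemetry.current_t())
E
python3 - <<'E'
import cv2,numpy as np
a=cv2.imread("pics/p4.png"); b=cv2.imread("pics/p4s.png")[130:230,260:420]
o=np.zeros((600,800,3),np.uint8); o[:250,:400]=cv2.resize(a,(400,250))
o[260:600,:544]=cv2.resize(b,(544,340)); o[:250,400:]=cv2.resize(cv2.imread("pics/p4d.png")[150:275,200:400],(400,250)); cv2.imwrite("pics/p4v.png",o)
E
```

```text
[0.61778899 0.28267473]
guard False open 0.023525155022857906 [0.61795553 0.28289925 0.06632621]
lift 0.023557602506649265 [-0.59939605 -0.94984779 -2.04392096]
guard True [0.57253016 0.09760526 0.06886845] want 0.0695
42.8667
```

View pics/p4v.png

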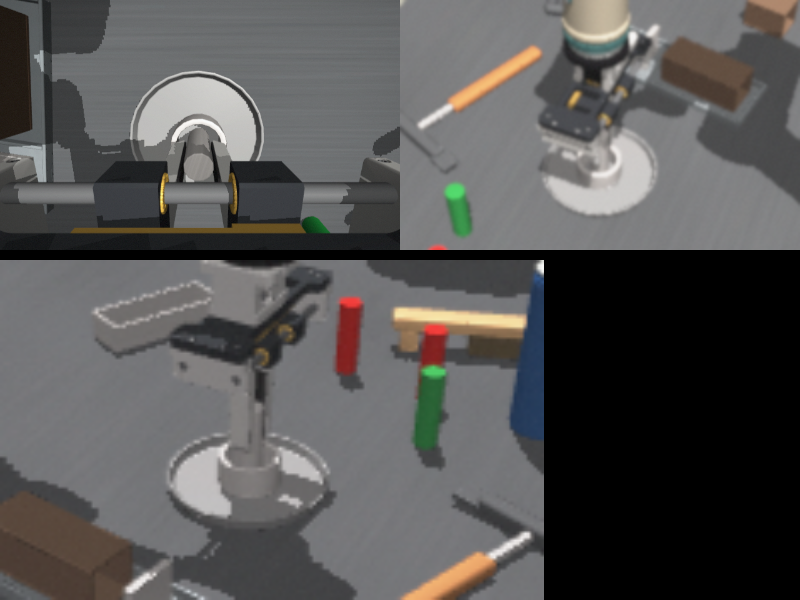

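The pin is inside the collar, and the contact height matches the dish floor. Next: release, back off and check.

```bash
python3 - <<'E'
from h import *
gripper_to(.045); e=telemetry.current_ee_pos(); r.move_l([e[0],e[1],.25],vel=.2)
r.move_to([.45,0.03,.36],down(0)); snap("wrist","f"); snap("scene","fs"); snap("side","fd")
for n in ["tray","dish","tube","cleat","collar","pin","short_tube","stub"]:
  print(n,[[(d["at"],d["score"]) for d in models.mark_of(n,c)][:4] for c in ("scene","side")])
print(telemetry.current_t())
E
python3 - <<'E'
import cv2,numpy as np
o=np.zeros((600,800,3),np.uint8); o[:250,:400]=cv2.resize(cv2.imread("pics/f.png"),(400,250))
o[260:600,:544]=cv2.resize(cv2.imread("pics/fs.png")[150:290,220:444],(544,340)); o[:250,400:]=cv2.resize(cv2.imread("pics/fd.png")[150:275,220:420],(400,250)); cv2.imwrite("pics/fv.png",o)
E
```

```text
tray [[([0.5404, -0.1126, 0.0021], 0.84)], [([0.5442, -0.1114, 0.0015], 0.78), ([0.5711, 0.0998, 0.0038], 0.35)]]
dish [[([0.5752, 0.0945, 0.001], 0.63)], [([0.5742, 0.0935, -0.0009], 0.85), ([0.5002, -0.1052, 0.0306], 0.16)]]
tube [[([0.4958, -0.1075, 0.0246], 0.71), ([0.4603, -0.2793, 0.0259], 0.5)], [([0.4994, -0.1072, 0.0272], 0.88)]]
cleat [[([0.6155, -0.1254, 0.0044], 0.96), ([0.5404, -0.1148, 0.0037], 0.74)], [([0.618, -0.1286, 0.0047], 0.85)]]
collar [[([0.5722, 0.1011, 0.0051], 0.46)], [([0.572, 0.0981, 0.0045], 0.53)]]
pin [[([0.5653, 0.3407, -0.0019], 0.63), ([0.6917, 0.2451, -0.0], 0.59), ([0.5421, -0.1158, 0.0055], 0.53), ([0.5718, 0.0998, 0.0015], 0.52)], [([0.6632, 0.3316, -0.0024], 0.71), ([0.6952, 0.2419, -0.0001], 0.65), ([0.559, 0.3441, 0.0028], 0.62)]]
short_tube [[([0.4579, -0.2796, 0.0256], 0.55), ([0.4981, -0.1062, 0.0255], 0.23)], [([0.4562, -0.2805, 0.0224], 0.65)]]
stub [[([0.4898, -0.4262, 0.0034], 0.65)], [([0.4847, -0.4215, 0.0018], 0.63)]]
46.7167
```

View pics/fv.png

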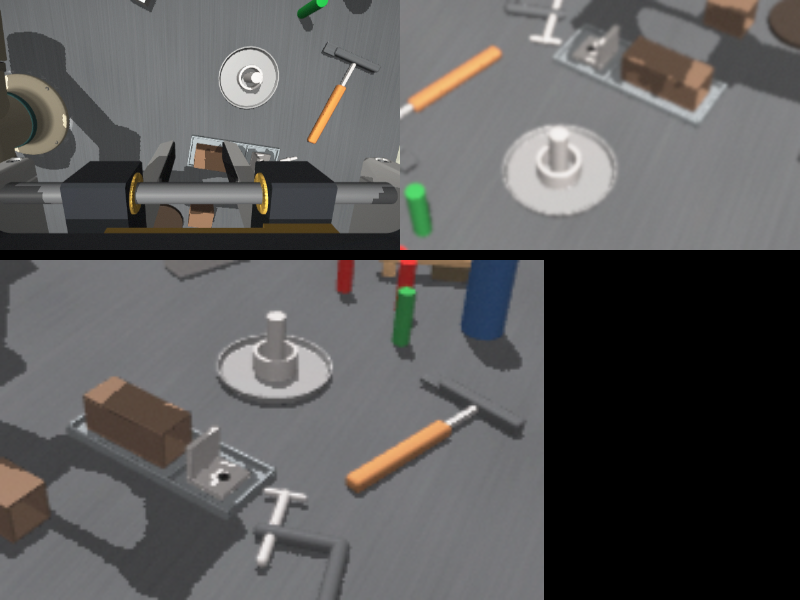

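The pictures show everything in place: the tube and the upright cleat are in their pockets, and the pin stands centred in the collar in the dish. The spares haven't moved. Handing in.

```bash
python3 -c "
from h import *
r.sign_off(); print(telemetry.current_t())"
```

```text
the job is handed in; nothing more can be done
the job is handed in; nothing more can be done
```

Both kits are made up and the job is handed in, at about 47 s on the robot's clock.

- **Order:** I placed the long tube, then the cleat, then the collar and then the steel pin, as asked.
- **Tray:** the final pictures show the tube lying in the long pocket. The cleat stands on its flat leg in the square pocket.
- **Dish:** the wrist picture put the collar within about 1 mm of the dish centre, before the pin went in. The pin stands upright inside the collar, and it touched down at the height of the dish floor.
- **Left alone:** the short tube and the stub read the same positions as at the start, within measurement error. The red and green look-alikes are still standing where they were.

**Disagreements:** the network's position readings for the placed parts were within about 5 mm of where I aimed. It gave two clearly false low-to-mid-score hits at the tray, one as a second cleat and one as a pin. In the side view it missed the placed pin, though the pin is plain in that picture. I set no force alarm beyond the contact stops, and sign-off gave no verdict.

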